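# Close up the trim saw

### The arm

A 6-joint arm with a two-finger parallel gripper is mounted at the origin on the work surface. World frame = base frame: x ahead of the robot, y to its left, z up, the work surface at z = 0. Lengths are in mm, angles in rad, forces in N, time in s.
With the tool pointing down it reaches from about 350 to 875 mm from the base axis. Payload 4.2 kg.
Tool frame: the origin (TCP) lies at the very end of the fingers, on their centre line; the grasp point (between the pads) lies 19 mm behind it; z points along the fingers, y is the line along which they close (so a half turn about z gives the same grasp; the last joint's range is limited). The gripper opens to 85 mm and grips with 20 to 120 N. Pads are 22 mm wide; open, the fingers measure 114 mm over their backs; the gripper's body (76 mm by 85 mm) begins 54 mm behind the grasp point. The pads swing forward as they close: fully open they stand 13 mm farther back than shut.
Start: joints at [-0.845, 0.385, 0.008, 0, -1.194, -0.259], TCP at [281.28, -558.104, 231.312] pointing down, gripper open.
Joint ranges: [-3.14, 3.14], [-1.21, 2.06], [-1.07, 1.41], [-3.16, 2.05], [-2.99, -0.16], [-3.1, 3.1]. Speed limits (rad/s): [2.79, 2.79, 3.14, 3.14, 3.14, 3.14].

### API

Orientations are given as a unit quaternion [x, y, z, w].
In Python, from bench import read_state, get_image, camera_model, job_done gives the robot as it stands.
- The arm moves only by the shell command python3 -m handwheel 'ROWS'. ROWS is JSON, a list of rows, each a list of 7 numbers: the shift along the tool's x, y, z in m, then the turn, a rotation vector about the tool's x, y, z in rad, then the gripper's target within -1 to 1 (fully open at 1, half-way at 0, shut at -1). In form: [[dx, dy, dz, wx, wy, wz, jaw], ...]. A call has 1 to 10 rows; each row is the pose to reach, as a shift and turn from the pose commanded when the call began, along the tool's axes at that moment; what a row does not reach only later rows make up. A row lasts 1/8 s, in which the tool goes at most 62.5 mm and 10.7 degrees, less where a joint would pass 70% of its speed; a pose out of reach is approached as far as the arm can. A call with a gripper value outside its range is refused whole. The fingers move at their own pace and stop on an object; the grip force is fixed at half the most. Time passes only in rows, so rows that repeat a pose let the fingers close. It gives the time, the measured TCP pose, the force, the opening and the grip force at its end, in the units of the state.
- read_state(): the state, without advancing time (a new reading comes with each control period).
- get_image(name): name is "scene" or "top"; returns (picture, depth): 400x640x3 uint8, blue, green, red; 400x640 float32, mm along the optical axis (not along the pixel's ray), 0 where there is no reading.
- camera_model(name): a dict with "K" (3x3 intrinsics, pixels), "dist" ([k1, k2, p1, p2, k3] as OpenCV has them; the pictures are not rectified), "rvec" (rotation vector, rad) and "tvec" (3), from world to camera coordinates, as OpenCV has them. Camera axes: x right, y down, z forward; pixel columns grow to the right and rows downward; lengths in mm; the calibration is good to about 2 mm. A picture is of the moment at which its call begins. camera_model takes no time and is no camera call.
- job_done(): hands the job in; it is judged then, once.
The state is a dict: "clock": time; "joints": joint angles; "joint_vel": joint speeds; "joint_efforts": joint torques, N m; "position": TCP position; "ee_rot": TCP orientation; "contact_force": force on the tool from outside, world axes, zero at the start; "wrist_torque": the same for the moment, N m; "gripper_width": finger opening in mm; "grasp_force": force on a finger pad.
Only numpy, scipy, OpenCV 4.12 (cv2) and the standard library are available. Lean on these libraries where they do the work, as an engineer would, in place of code of your own. Each camera call takes 0.05 s, during which the arm holds its last target. There are 200 camera calls.

### The job

The cut is done: close up the stone-trimming saw. With light fingertip pushes only, push the mitre gauge back along its groove, towards the front of the saw, until it rests against the front rim, then push the raised blade guard all the way down over the blade. Do not grip, force or lift anything, do not touch the blade, leave the cut slab and the other things standing around where they are, and finish with the hand clear of everything.

Things in the scene. Friction and masses are not known exactly. Their poses are not given: they have to be found in the camera images.
- saw: Trim saw, fixed: white case 320 (x) by 310 (y) mm, dark grated deck at z = 140 mm. Origin on the bench; x from its front (nearest the robot) to its rear, y to its left, z up. In this frame the deck spans x -160 to 160, y -160 to 150 mm; the gauge's groove (20 mm wide, 12 deep) runs along x at y = 35 mm, the blade at y = -70 mm. A low motor housing stands out 75 mm on the left.
- front_rim (a point): Point on the inner face of the deck's front rim, in line with the groove, level with the deck: x = -152, y = 35, z = 140 mm of the saw. Black rims 8 mm thick, 10 mm high run along the deck's front and both sides; the rear is open.
- blade: Thin steel saw blade, 151 mm in diameter, 2 mm thick, upright, in the saw's x-z plane. Origin: its centre, 30 mm below the deck, at x = 25, y = -70 mm of the saw; it stands 46 mm above the deck, from x = -45 to 95 mm of the saw. Not to be touched.
- gauge: Aluminium mitre gauge, loose; 2 to 10 N slide it along the groove (over 35 N counts as gripped or forced). Upright fence 8 mm thick, 41 mm high, from 93 mm right of the groove (12 mm short of the blade) to 60 mm left of it. Origin: on the deck, over the groove's middle, in the fence's flat rear face (to push on); axes as the saw's. Behind it only its 120 mm runner goes on, flush in the groove.
- gauge_head (a point): Middle of the front edge of the gauge's flat head (8 mm thick, 100 mm wide, 55 mm in front of the fence's rear face), level with the deck. The gauge is home when this edge rests on the front rim; it starts 50 to 135 mm from it. On the head, 34 mm in front of the fence's rear face, stands a black knob, 30 mm across, top 42 mm above the deck.
- guard (a joint): Angle of the blade guard (rad): 0 fully down, growing as its front end is raised up and back; starts at 0.7 to 1.05. Black, half-round, 46 mm wide; when down 145 mm long plus a 17 mm stub in front, top 54 mm above the deck. It stays at any angle; 2 to 6 N near the crown push it down onto its rubber stop (35 N is too much). The gauge's fence blocks it until pushed home.
- guard_crown (a point): Point on the middle of the guard's rounded outer surface, a good place to push: 141 mm from the hinge pin, at (-140, 0, 11) mm from it in the saw's axes when the guard is down. The outer surface there looks up and 25 degrees forward when the guard is down, and turns rearwards as the guard is raised.
- guard_hinge (a point): Middle of the guard's hinge pin, at x = 130, y = -70, z = 175 mm of the saw (35 mm above the deck), on a small post (top at z = 190 mm). The pin lies along the saw's y axis.
- slab_center (a point): Centre of the cut stone slab (58 by 38 by 8 mm, brown, loose) that lies on the deck to the right of the blade. Not to be moved.
- bottle_center (a point): Centre of the white spray bottle (74 mm in diameter, 227 mm high with its head; this point is 95 mm above its foot), standing on the bench left of the saw. Not to be moved.
- rough_center (a point): Centre of a rough stone (about 72 mm across, 50 mm high) on the bench right of the saw. Not to be moved.
- tub_center (a point): Centre of an open white tub of stones (92 mm across, 55 mm high) on the bench right of the saw. Not to be moved.

How it is judged (in metres and radians):
On the way, in this order (a step that is already met when the one before it is completed fails the run):
1. the mitre gauge is back against the front rim while the guard is still up (x of gauge in the frame of saw below -0.091 m and value of joint guard above 0.3 rad), for 0.2 s.
2. the guard is fully down over the blade (value of joint guard below 0.05 rad), for 0.2 s.
At the end, for the whole second after the job is handed in: The mitre gauge lies flat on the deck with its head within 6 mm of the front rim, at rest, and the guard is down to within 0.05 rad (about 7 mm at the crown) (x of gauge in the frame of saw below -0.091 m and z of gauge in the frame of saw below 0.144 m and angle between gauge's own z axis and vertical below 0.05 rad and linear speed of gauge below 0.02 m/s and value of joint guard below 0.05 rad); the robot touches nothing.
It fails at once if the mitre gauge is lifted (10 mm off the deck) or tipped (z of gauge in the frame of saw above 0.15 m or angle between gauge's own z axis and vertical above 0.2 rad).
It fails at once if the gauge or the guard is gripped or forced (over 35 N from the fingers, all contacts added) (contact force between the fingers and gauge above 35 N or contact force between the fingers and guard above 35 N).
It fails at once if the robot touches the blade (contact force between any of the fingers, the arm and blade above 1 N).
It fails at once if the slab or another bystander is moved by more than 15 mm (distance of any of slab_center, bottle_center, rough_center, tub_center from where it was at the start of the episode above 0.015 m).
It also fails if it takes over 48 s, if anything falls off the work surface, if the arm or the gripper's body presses on something with over 40 N, if the wrist force passes 120 N, or if a joint passes its speed limit or range.

## Working session

There is one attempt and no reset: what is moved stays moved. The work goes in short steps, Python scripts to look and compute and a shell command to move; the robot and the scene stay as the last step left them, time stands still between calls to the robot, and variables do not carry over. Pictures are saved under pics/ and viewed, at most 10 in all, crops included, and the job is handed in when it is done.

```bash
mkdir -p pics; cat > h.py <<'E'
import numpy as np, cv2
from bench import *
def cloud(name):
    im,d=get_image(name); c=camera_model(name)
    K=np.array(c["K"],float); D=np.array(c["dist"],float)
    R=cv2.Rodrigues(np.array(c["rvec"],float))[0]; t=np.array(c["tvec"],float).ravel()
    h,w=d.shape; v,u=np.mgrid[:h,:w]
    n=cv2.undistortPoints(np.stack([u,v],-1).reshape(-1,1,2).astype(float),K,D).reshape(h,w,2)
    P=np.dstack([n,np.ones((h,w))])*d[...,None]
    W=(P-t)@R; W[d==0]=np.nan
    return im,d,W
E
python3 - <<'E'
from h import *
for n in("scene","top"):
    im,d,W=cloud(n); cv2.imwrite(f"pics/{n}0.png",im); np.save(f"{n}0.npy",W)
s=read_state(); print(s)
E
```

```text
{'clock': 0.1, 'joints': array([-8.45362203e-01,  3.85505973e-01,  6.76625882e-03, -4.41304725e-04,
       -1.19399803e+00, -2.58582575e-01]), 'joint_vel': array([-0.00096027, -0.00096124,  0.00512787,  0.00120097, -0.0005731 ,
       -0.00143945]), 'joint_efforts': array([-7.74627224e-04, -3.93319666e+01,  1.88929331e+01,  4.19787258e+00,
       -2.60412089e-03, -7.81985932e-06]), 'position': array([ 281.07269063, -557.65148735,  230.31562447]), 'ee_rot': array([-2.31232446e-01,  9.72898027e-01,  9.52453577e-04, -2.77792119e-04]), 'contact_force': array([ 0.23851704, -0.44630667,  0.0508002 ]), 'wrist_torque': array([-0.01711579, -0.03621401,  0.01607876]), 'grasp_force': 0.0, 'gripper_width': 85.36245242063694}
```

View pics/scene0.png

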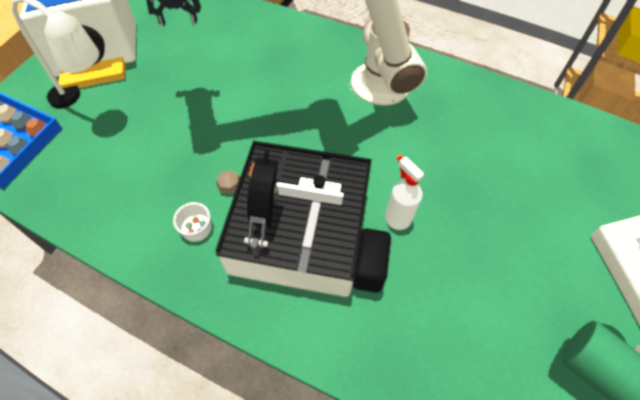

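View pics/top0.png

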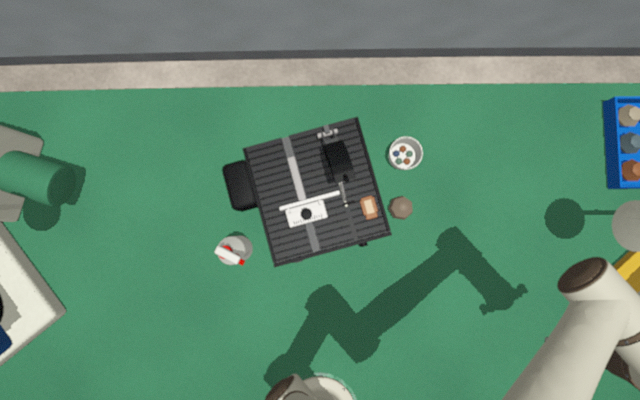

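The scene view, taken from behind the saw, shows the white gauge at about (315,188), the raised black guard at (262,190) and its hinge at (257,240). In the top view the deck corners are about (244,150), (358,118), (390,235) and (275,265). The fence runs (281,208)–(340,193), with the knob at (306,213), guard at (338,158), slab at (369,208) and bottle at (233,250).

```bash
cat > fit.py <<'E'
from h import *
def fit(Ws):
    out=[]
    for W in Ws:
        P=W.reshape(-1,3); P=P[np.isfinite(P).all(1)]
        P=P[(P[:,0]>250)&(P[:,0]<1000)&(abs(P[:,1])<350)]
        Q=P[(P[:,2]>132)&(P[:,2]<156)]
        out.append((P,Q))
    return out
if __name__=="__main__":
    Ws=[np.load(f"{n}0.npy") for n in("top","scene")]
    for W,n in zip(Ws,("top","scene")):
        m=((W[...,2]>132)&(W[...,2]<156)&(W[...,0]>250)&(W[...,0]<1000)&(abs(W[...,1])<350)).astype(np.uint8)
        k,l,st,ce=cv2.connectedComponentsWithStats(m)
        i=1+np.argmax(st[1:,4]); Q=W[l==i]
        r=cv2.minAreaRect(Q[:,:2].astype(np.float32)); print(n,st[i],r,np.median(Q[:,2])); print(cv2.boxPoints(r).round(1))
        g=Q[:,2].round(); print(np.unique(g,return_counts=True))
E
python3 fit.py
```

```text
top [  242   116   150   151 12982] ((618.1900634765625, 5.6758575439453125), (321.11346435546875, 310.88861083984375), 14.876484870910645) 140.6233821355567
[[ 423.1  114.7]
 [ 502.9 -185.8]
 [ 813.3 -103.3]
 [ 733.5  197.1]]
(array([132., 133., 134., 135., 136., 137., 138., 139., 140., 141., 142.,
       143., 144., 145., 146., 147., 148., 149., 150., 151., 152., 153.,
       154., 155., 156.]), array([   6,    4,   17,   72,  236,  553, 1224, 1850, 2254, 2049, 1415,
        753,  308,  169,  180,  259,  329,  376,  364,  272,  167,   75,
         34,   13,    3]))
scene [  216   140   156   141 12815] ((618.604736328125, 5.7554779052734375), (325.30084228515625, 312.7603454589844), 14.846781730651855) 140.2358150278024
[[ 421.3  115.2]
 [ 501.5 -187.1]
 [ 815.9 -103.7]
 [ 735.8  198.6]]
(array([132., 133., 134., 135., 136., 137., 138., 139., 140., 141., 142.,
       143., 144., 145., 146., 147., 148., 149., 150., 151., 152., 153.,
       154., 155., 156.]), array([  16,   31,   36,   55,  177,  509, 1349, 2265, 2672, 2154, 1159,
        429,  163,   98,  120,  176,  244,  342,  351,  239,  131,   59,
         25,   13,    2]))
```

```bash
cat >> h.py <<'E'
A=np.radians(14.87); RS=np.array([[np.cos(A),-np.sin(A),0],[np.sin(A),np.cos(A),0],[0,0,1]])
OS=np.array([618.3,5.7,0])+RS@[0,5,0]
def saw(W): return (W-OS)@RS
def world(p): return OS+RS@np.asarray(p,float)
def tool(p_saw):  # target in saw mm -> shift in tool axes, m
    from scipy.spatial.transform import Rotation as Ro
    s=read_state(); return Ro.from_quat(s["ee_rot"]).inv().apply(world(p_saw)-s["position"])/1000
E
python3 - <<'E'
from h import *
print("origin",OS)
for n in("top","scene"):
    S=saw(np.load(f"{n}0.npy").reshape(-1,3)); S=S[np.isfinite(S).all(1)]
    f=S[(S[:,2]>172)&(S[:,2]<188)&(S[:,1]>-55)&(S[:,1]<95)&(abs(S[:,0])<150)]
    ff=f[(f[:,1]>-50)&(f[:,1]<10)|(f[:,1]>55)]
    print(n,"fence x pct",np.percentile(ff[:,0],[2,10,50,90,98]),"y",f[:,1].min(),f[:,1].max(),np.median(f[:,2]),len(f))
    print(" slope",np.polyfit(ff[:,1],ff[:,0],1))
    k=f[(f[:,1]>15)&(f[:,1]<55)]; print(" knob",np.histogram(k[:,0],20))
    g=S[(abs(S[:,1]+70)<15)&(S[:,2]>155)&(abs(S[:,0])<170)]
    for x in range(-160,170,10):
        q=g[(g[:,0]>=x)&(g[:,0]<x+10)]
        if len(q): print("  ",x,len(q),q[:,2].min().round(),q[:,2].max().round(),q[:,1].mean().round())
    for nm,c in(("other",S[(S[:,2]>30)&(S[:,0]>-300)&(S[:,0]<300)&((S[:,1]<-170)|(S[:,1]>160))&(abs(S[:,1])<330)]),):
        for a,b in((-330,-170),(160,330)):
            q=c[(c[:,1]>a)&(c[:,1]<b)]; H,_,_=np.histogram2d(q[:,0],q[:,1],[np.arange(-300,301,40),np.arange(a,b+1,40)])
            for i,r in enumerate(H): 
                if r.sum()>10: print("   x",-300+40*i,"y bins from",a,r.astype(int),q[(q[:,0]>=-300+40*i)&(q[:,0]<-260+40*i)][:,2].max().round())
E
```

```text
origin [617.01686618  10.53255291   0.        ]
top fence x pct [-26.12590859 -25.67471005 -22.07586242 -18.39192316 131.06968919] y -54.891575504409694 94.49417653089122 180.76925280194328 342
 slope [-0.24938453 -8.85989289]
 knob (array([ 7,  7, 10, 11, 12, 12, 12, 10, 12,  9,  7,  4,  0,  0,  0,  0, 11,
       15, 18, 13]), array([-66.62498138, -64.19535857, -61.76573576, -59.33611295,
       -56.90649014, -54.47686732, -52.04724451, -49.6176217 ,
       -47.18799889, -44.75837607, -42.32875326, -39.89913045,
       -37.46950764, -35.03988483, -32.61026201, -30.1806392 ,
       -27.75101639, -25.32139358, -22.89177077, -20.46214795,
       -18.03252514]))
   -40 2 160.0 164.0 -71.0
   -30 10 157.0 181.0 -63.0
   -20 18 158.0 318.0 -69.0
   -10 64 161.0 316.0 -69.0
   0 60 170.0 306.0 -70.0
   10 60 291.0 299.0 -70.0
   20 61 290.0 298.0 -70.0
   30 59 286.0 295.0 -70.0
   40 52 283.0 292.0 -70.0
   50 55 277.0 288.0 -70.0
   60 48 271.0 283.0 -70.0
   70 46 260.0 272.0 -69.0
   80 34 243.0 259.0 -70.0
   90 34 220.0 239.0 -70.0
   100 20 199.0 222.0 -72.0
   110 13 182.0 212.0 -7
[... 1714 characters left out ...]
72.0
   130 71 156.0 192.0 -69.0
   140 73 155.0 193.0 -69.0
   150 1 174.0 174.0 -71.0
   x -140 y bins from -330 [ 0  8 80 24] 52.0
   x -100 y bins from -330 [  0  20 176  37] 54.0
   x -20 y bins from -330 [72 82  8  0] 59.0
   x 20 y bins from -330 [87  0 43  0] 58.0
   x 60 y bins from -330 [35 67 45  0] 59.0
   x -140 y bins from 160 [  0 183  10   0] 230.0
   x -100 y bins from 160 [  0 458 477  26] 231.0
   x -60 y bins from 160 [  0 154 303   0] 152.0
   x -20 y bins from 160 [30 11  0  0] 112.0
   x 20 y bins from 160 [258 149   0   0] 116.0
   x 60 y bins from 160 [275 164   0   0] 116.0
   x 100 y bins from 160 [424 250   0   0] 116.0
   x 140 y bins from 160 [88 34  0  0] 105.0
```

The fence's rear face is at saw x ≈ -17, so it needs about 80 mm of push. The guard is at about 0.85 rad. First I align the tool to the saw, shut the fingers and rise slightly.

```bash
python3 -m handwheel '[[0,0,-0.02,0,0,0.1,-1],[0,0,-0.04,0,0,0.207,-1],[0,0,-0.04,0,0,0.207,-1],[0,0,-0.04,0,0,0.207,-1]]'
python3 - <<'E'
from h import *
from scipy.spatial.transform import Rotation as Ro
s=read_state(); print(saw(s["position"]), (RS.T@Ro.from_quat(s["ee_rot"]).as_matrix()).round(3).tolist())
print(tool([-100,35,265]), tool([45,35,265]))
E
```

```text
clock: 0.6
position: [281.1, -557.5, 270.0]
ee_rot: [-0.13, 0.991, 0.001, -0.0]
contact_force: [-0.5, -0.2, 0.0]
gripper_width: 12.1
grasp_force: 0.0
[-470.49142166 -462.80505258  270.03706313] [[-1.0, -0.002, -0.0], [-0.002, 1.0, 0.002], [0.0, 0.002, -1.0]]
[-0.37127107  0.49721341  0.0059797 ] [-0.51627088  0.49698663  0.00594281]
```

```bash
python3 -m handwheel '[[-0.03,0.04,0,0,0,0,-1],[-0.065,0.087,0,0,0,0,-1],[-0.1,0.135,0,0,0,0,-1],[-0.136,0.182,0,0,0,0,-1],[-0.17,0.23,0,0,0,0,-1],[-0.207,0.278,0,0,0,0,-1],[-0.245,0.325,0,0,0,0,-1],[-0.28,0.373,0,0,0,0,-1],[-0.315,0.42,0,0,0,0,-1],[-0.34,0.46,0,0,0,0,-1]]'
python3 -m handwheel '[[-0.03,0.037,0,0,0,0,-1],[-0.08,0.037,0,0,0,0,-1],[-0.13,0.037,0,0,0,0,-1],[-0.177,0.037,0,0,0,0,-1],[-0.177,0.037,0,0,0,0,-1],[-0.177,0.037,0,0,0,0,-1]]'
python3 - <<'E'
from h import *
s=read_state(); print(saw(s["position"]),s["joints"].round(2),s["contact_force"],tool([45,35,155]))
E
```

```text
clock: 1.85
position: [491.6, -24.1, 270.1]
ee_rot: [-0.131, 0.991, 0.0, -0.001]
contact_force: [0.8, -0.8, 0.2]
gripper_width: 0.1
grasp_force: 0.0
clock: 2.6
position: [652.5, 54.8, 269.7]
ee_rot: [-0.13, 0.992, -0.0, -0.002]
contact_force: [-0.1, -0.2, 0.5]
gripper_width: 0.5
grasp_force: 0.0
[ 45.64466541  33.71910018 269.73223661] [ 0.33  0.42  0.15 -0.   -1.31 -1.64] [-0.05319713 -0.19765537  0.52462041] [0.00028495 0.00127396 0.11473377]
```

```bash
python3 -m handwheel '[[0,0.001,0.04,0,0,0,-1],[0,0.001,0.08,0,0,0,-1],[0,0.001,0.1,0,0,0,-1],[0,0.001,0.114,0,0,0,-1],[0,0.001,0.114,0,0,0,-1],[0,0.001,0.114,0,0,0,-1]]'
python3 - <<'E'
from h import *
s=read_state(); print(saw(s["position"]),s["contact_force"])
im,d,W=cloud("top"); cv2.imwrite("pics/top1.png",cv2.resize(im[90:290,200:440],(720,600)))
E
```

```text
clock: 3.35
position: [653.5, 56.0, 158.8]
ee_rot: [-0.13, 0.992, 0.0, 0.001]
contact_force: [0.6, -1.1, 0.6]
gripper_width: -0.3
grasp_force: 0.0
[ 46.97456236  34.61329977 158.83260753] [ 0.56990579 -1.05221313  0.62194296]
```

View pics/top1.png

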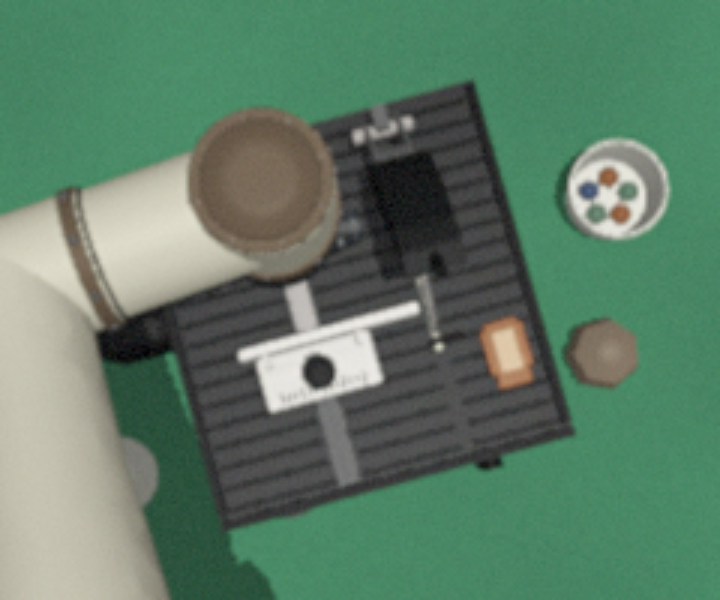

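The hand is behind the fence with the fence face clear, at about (300,300) in the crop, and nothing has been touched. Next I push toward the front.

```bash
python3 -m handwheel '[[0.015,0,0,0,0,0,-1],[0.03,0,0,0,0,0,-1],[0.04,0,0,0,0,0,-1],[0.045,0,0,0,0,0,-1],[0.05,0,0,0,0,0,-1],[0.055,0,0,0,0,0,-1],[0.06,0,0,0,0,0,-1],[0.065,0,0,0,0,0,-1],[0.07,0,0,0,0,0,-1]]'
python3 - <<'E'
from h import *
s=read_state(); print(saw(s["position"]),RS.T@s["contact_force"],tool([-86,35,158]))
E
```

```text
clock: 4.53
position: [585.6, 38.1, 157.5]
ee_rot: [-0.13, 0.992, 0.0, 0.001]
contact_force: [3.6, 0.8, -0.7]
gripper_width: -0.4
grasp_force: 1.8
[-23.2765849   34.73411248 157.480319  ] [ 3.70740413 -0.12437864 -0.66953307] [ 0.0627226   0.00028942 -0.00059966]
```

Pushing with about 3.7 N. I continue.

```bash
python3 -m handwheel '[[0.006,0,0,0,0,0,-1],[0.012,0,0,0,0,0,-1],[0.018,0,0,0,0,0,-1],[0.024,0,0,0,0,0,-1],[0.03,0,0,0,0,0,-1],[0.035,0,0,0,0,0,-1],[0.04,0,0,0,0,0,-1],[0.044,0,0,0,0,0,-1],[0.048,0,0,0,0,0,-1]]'
python3 - <<'E'
from h import *
s=read_state(); print(saw(s["position"]),RS.T@s["contact_force"],tool([-86,35,158]))
E
```

```text
clock: 5.65
position: [538.9, 25.7, 157.5]
ee_rot: [-0.13, 0.992, 0.0, 0.0]
contact_force: [4.5, 0.4, -0.4]
gripper_width: 0.0
grasp_force: 2.0
[-71.6094051   34.67925364 157.4515723 ] [ 4.45274789 -0.79018389 -0.44268287] [ 0.01439018  0.00032668 -0.00055565]
```

```bash
python3 -m handwheel '[[0.003,0,0,0,0,0,-1],[0.005,0,0,0,0,0,-1],[0.007,0,0,0,0,0,-1],[0.008,0,0,0,0,0,-1]]'
python3 - <<'E'
from h import *
s=read_state(); print(saw(s["position"]),RS.T@s["contact_force"],tool([-86,35,158]))
E
```

```text
clock: 6.15
position: [531.3, 23.6, 157.4]
ee_rot: [-0.13, 0.992, 0.0, 0.0]
contact_force: [4.6, 1.2, 0.2]
gripper_width: 0.0
grasp_force: 2.2
[-79.46779521  34.65217755 157.40684062] [4.72344094 0.0148486  0.19311586] [ 0.00653187  0.00034987 -0.0005956 ]
```

Now 1 mm steps, watching the force for the stop on the rim.

```bash
python3 -m handwheel '[[0.001,0,0,0,0,0,-1],[0.002,0,0,0,0,0,-1],[0.003,0,0,0,0,0,-1]]'; python3 -m handwheel '[[0.001,0,0,0,0,0,-1],[0.001,0,0,0,0,0,-1]]';python3 -m handwheel '[[0.001,0,0,0,0,0,-1],[0.001,0,0,0,0,0,-1]]'
python3 - <<'E'
from h import *
s=read_state(); print(saw(s["position"]),RS.T@s["contact_force"],tool([-86,35,158]))
im,d,W=cloud("scene"); S=saw(W.reshape(-1,3)); S=S[np.isfinite(S).all(1)]
f=S[(S[:,2]>172)&(S[:,2]<188)&(S[:,0]>-150)&(S[:,0]<-20)]
for a,b in((-50,0),(70,92)):
    q=f[(f[:,1]>a)&(f[:,1]<b)]; print(len(q),np.percentile(q[:,0],[5,50,95]) if len(q) else 0)
cv2.imwrite("pics/scene2.png",cv2.resize(im[120:320,190:430],(720,600)))
E
```

```text
clock: 6.52
position: [528.5, 22.9, 157.4]
ee_rot: [-0.13, 0.992, 0.0, 0.0]
contact_force: [4.2, 1.8, 0.0]
gripper_width: -0.3
grasp_force: 2.3
clock: 6.78
position: [527.3, 22.6, 157.4]
ee_rot: [-0.13, 0.992, -0.0, 0.0]
contact_force: [4.2, 0.7, 1.0]
gripper_width: 0.2
grasp_force: 2.1
clock: 7.02
position: [526.4, 22.3, 157.4]
ee_rot: [-0.13, 0.992, 0.0, 0.0]
contact_force: [3.2, 0.5, 0.6]
gripper_width: -0.3
grasp_force: 2.3
[-84.55074774  34.64706589 157.40059591] [ 3.24690231 -0.33579715  0.56212712] [ 0.00144908  0.00035328 -0.00059961]
79 [-102.69412231  -96.18464237  -92.9953141 ]
38 [-103.38743664  -96.179536    -93.97648534]
```

View pics/scene2.png

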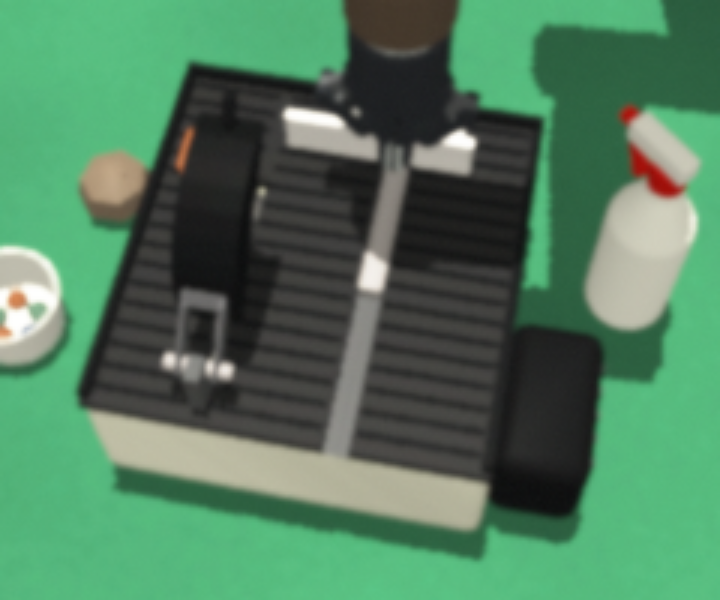

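The fence at (285–475, 130–155) in the crop is nearly home, with its rear face near x ≈ -94. No stop has been felt yet, so I continue in 1 mm steps.

```bash
python3 -m handwheel '[[0.001,0,0,0,0,0,-1],[0.001,0,0,0,0,0,-1]]'|grep -E "pos|contact"; python3 -m handwheel '[[0.001,0,0,0,0,0,-1],[0.001,0,0,0,0,0,-1]]'|grep -E "pos|contact"
```

```text
position: [525.5, 22.1, 157.4]
contact_force: [5.2, 1.1, 1.8]
position: [524.9, 21.9, 157.4]
contact_force: [5.1, 1.4, 0.7]
```

```bash
python3 -m handwheel '[[0.001,0,0,0,0,0,-1],[0.001,0,0,0,0,0,-1]]'|grep -E "pos|contact"; python3 -m handwheel '[[0.0005,0,0,0,0,0,-1],[0.0005,0,0,0,0,0,-1]]'|grep -E "pos|contact"
```

```text
position: [524.9, 22.0, 157.5]
contact_force: [7.5, 1.2, -0.6]
position: [524.9, 22.0, 157.5]
contact_force: [8.7, 0.8, -1.4]
```

The gauge is home: it stopped at saw x ≈ -97 and the force rose to about 9 N. I back off and rise.

```bash
python3 -m handwheel '[[-0.015,0,0,0,0,0,-1],[-0.03,0,-0.01,0,0,0,-1],[-0.035,0,-0.06,0,0,0,-1],[-0.035,0,-0.11,0,0,0,-1],[-0.035,0,-0.16,0,0,0,-1],[-0.035,0,-0.195,0,0,0,-1],[-0.035,0,-0.195,0,0,0,-1]]'
python3 - <<'E'
from h import *
s=read_state(); print(saw(s["position"]),tool([45,-70,350]))
im,d,W=cloud("scene"); S=saw(W.reshape(-1,3)); S=S[np.isfinite(S).all(1)]
f=S[(S[:,2]>172)&(S[:,2]<188)&(S[:,0]>-150)&(S[:,0]<-20)&(S[:,1]>-50)&(S[:,1]<92)&(abs(S[:,1]-35)>20)]
print("fence",len(f),np.percentile(f[:,0],[5,50,95]),np.median(f[:,2]))
g=S[(abs(S[:,1]+70)<15)&(S[:,2]>200)&(S[:,0]>-60)&(S[:,0]<150)]
for x in range(-30,120,10):
    q=g[abs(g[:,0]-x)<3]
    if len(q): print(x,np.percentile(q[:,2],[10,50,90]).round(1))
# guard angle by best agreement of crown point with the surface seen
for a in np.arange(.7,1.06,.05):
    p=np.arctan2(11,140)+a; c=np.array([130-140.4*np.cos(p),-70,175+140.4*np.sin(p)])
    print(round(a,2),c.round(),np.linalg.norm(g-c,axis=1).min().round(1))
E
```

```text
clock: 8.95
position: [556.6, 30.2, 354.4]
ee_rot: [-0.129, 0.992, 0.0, 0.0]
contact_force: [-1.1, -0.1, -1.1]
gripper_width: -0.5
grasp_force: 0.0
[-53.32046027  34.49194005 354.44762733] [-0.09831491 -0.10449365  0.00452946]
fence 199 [-104.62869677  -98.06389759  -94.85206032] 179.18091125793424
-10 [292.2 313.4 315.8]
0 [293.5 299.9 308.2]
10 [293.4 294.8 295.9]
20 [293.1 294.6 295.6]
30 [291.7 293.3 294.7]
40 [288.7 290.2 292.1]
50 [283.8 285.9 287.9]
60 [276.6 279.6 282. ]
70 [268.4 270.9 273.7]
80 [255.3 260.4 264.8]
90 [235.7 242.5 249.5]
100 [217.5 221.5 224.3]
110 [202.2 209.  212.9]
0.7 [ 30. -70. 274.] 15.4
0.75 [ 35. -70. 278.] 10.9
0.8 [ 40. -70. 283.] 5.5
0.85 [ 46. -70. 287.] 1.0
0.9 [ 52. -70. 291.] 4.8
0.95 [ 58. -70. 295.] 8.9
1.0 [ 64. -70. 299.] 15.1
1.05 [ 70. -70. 302.] 21.8
```

The guard is at about 0.86 rad, with the crown at saw (46,-70,287). I go above it.

```bash
python3 -m handwheel '[[-0.03,-0.035,0,0,0,0,-1],[-0.065,-0.07,0,0,0,0,-1],[-0.1,-0.1045,0,0,0,0,-1],[-0.1,-0.1045,0.02,0,0,0,-1],[-0.1,-0.1045,0.04,0,0,0,-1],[-0.1,-0.1045,0.055,0,0,0,-1],[-0.1,-0.1045,0.055,0,0,0,-1]]'
python3 - <<'E'
from h import *
s=read_state(); print(saw(s["position"]),RS.T@s["contact_force"])
for a in np.arange(.85,-.11,-.05):
    p=np.arctan2(11,140)+a; n=np.sin(a-np.radians(25))
    c=np.array([130-140.4*np.cos(p)+0*n,-70,175+140.4*np.sin(p)]); print(round(a,2),c.round(1),(tool(c)*1000).round(1))
E
```

```text
clock: 9.88
position: [679.1, -44.9, 294.5]
ee_rot: [-0.13, 0.992, 0.0, -0.003]
contact_force: [-0.0, -0.3, 0.6]
gripper_width: 0.1
grasp_force: 0.0
[ 45.80930141 -69.47962861 294.54625271] [-0.10349962 -0.30721372  0.62963936]
0.85 [ 45.9 -70.  287.4] [-0.1 -0.5  7.1]
0.8 [ 40.4 -70.  283.1] [ 5.4 -0.5 11.5]
0.75 [ 35.1 -70.  278.5] [10.6 -0.5 16.2]
0.7 [ 30.  -70.  273.6] [15.7 -0.5 21.1]
0.65 [ 25.2 -70.  268.5] [20.4 -0.5 26.2]
0.6 [ 20.7 -70.  263.1] [24.9 -0.5 31.6]
0.55 [ 16.4 -70.  257.5] [29.2 -0.5 37.2]
0.5 [ 12.4 -70.  251.8] [33.1 -0.6 43. ]
0.45 [  8.7 -70.  245.8] [36.8 -0.6 49. ]
0.4 [  5.4 -70.  239.6] [40.1 -0.6 55.2]
0.35 [  2.3 -70.  233.3] [43.2 -0.6 61.5]
0.3 [ -0.5 -70.  226.9] [45.9 -0.6 68. ]
0.25 [ -2.9 -70.  220.3] [48.3 -0.6 74.6]
0.2 [ -5.  -70.  213.6] [50.3 -0.6 81.3]
0.15 [ -6.8 -70.  206.8] [52.  -0.6 88.1]
0.1 [ -8.2 -70.  199.9] [53.4 -0.6 95. ]
0.05 [ -9.2 -70.  193. ] [ 54.4  -0.6 101.9]
-0.0 [-10. -70. 186.] [ 55.1  -0.6 108.9]
-0.05 [-10.3 -70.  179. ] [ 55.5  -0.6 115.9]
-0.1 [-10.4 -70.  172. ] [ 55.4  -0.6 122.9]
```

```bash
python3 -m handwheel '[[0,0,0.002,0,0,0,-1],[0.002,0,0.005,0,0,0,-1],[0.005,0,0.008,0,0,0,-1],[0.008,0,0.011,0,0,0,-1],[0.011,0,0.0145,0,0,0,-1],[0.0155,0,0.019,0,0,0,-1]]'
python3 - <<'E'
from h import *
s=read_state(); print(saw(s["position"]),RS.T@s["contact_force"])
E
```

```text
clock: 10.62
position: [664.5, -49.1, 279.1]
ee_rot: [-0.13, 0.992, -0.0, -0.0]
contact_force: [-2.3, 0.4, 4.5]
gripper_width: -0.2
grasp_force: 2.2
[ 30.62442209 -69.80584844 279.11496202] [-2.09751403  0.98898107  4.52933358]
```

```bash
python3 -m handwheel '[[0.005,0,0.005,0,0,0,-1],[0.009,0,0.0105,0,0,0,-1],[0.0135,0,0.016,0,0,0,-1],[0.0175,0,0.022,0,0,0,-1],[0.021,0,0.028,0,0,0,-1],[0.0245,0,0.034,0,0,0,-1]]'
python3 - <<'E'
from h import *
s=read_state(); print(saw(s["position"]),RS.T@s["contact_force"])
E
```

```text
clock: 11.38
position: [641.5, -55.4, 243.7]
ee_rot: [-0.129, 0.992, -0.0, -0.0]
contact_force: [-2.4, -1.5, 4.0]
gripper_width: 0.1
grasp_force: 1.7
[  6.73139167 -69.96022126 243.67440029] [-2.67364731 -0.85008835  3.96430048]
```

```bash
python3 -m handwheel '[[0.003,0,0.0065,0,0,0,-1],[0.006,0,0.013,0,0,0,-1],[0.0085,0,0.0195,0,0,0,-1],[0.0105,0,0.026,0,0,0,-1],[0.012,0,0.032,0,0,0,-1],[0.0135,0,0.038,0,0,0,-1],[0.014,0,0.041,0,0,0,-1]]'
python3 - <<'E'
from h import *
s=read_state(); print(saw(s["position"]),RS.T@s["contact_force"])
E
```

```text
clock: 12.25
position: [627.7, -58.7, 202.6]
ee_rot: [-0.13, 0.992, 0.0, -0.001]
contact_force: [-2.4, -1.2, 2.1]
gripper_width: 0.2
grasp_force: 1.4
[ -7.40136272 -69.69861364 202.61602317] [-2.59971003 -0.54308017  2.12888639]
```

```bash
for i in 1; do python3 -m handwheel '[[0.0005,0,0.002,0,0,0,-1],[0.001,0,0.004,0,0,0,-1],[0.001,0,0.006,0,0,0,-1],[0.001,0,0.007,0,0,0,-1]]'|grep -E "pos|contact"; done; python3 -m handwheel '[[0,0,0.001,0,0,0,-1],[0,0,0.002,0,0,0,-1]]'|grep -E "pos|contact"
```

```text
position: [627.1, -59.0, 196.2]
contact_force: [-2.5, -0.9, 1.7]
position: [627.2, -59.0, 194.3]
contact_force: [-2.6, -0.5, 2.3]
```

```bash
python3 -m handwheel '[[0,0,0.001,0,0,0,-1],[0,0,0.001,0,0,0,-1]]'|grep -E "pos|contact";python3 -m handwheel '[[0,0,0.001,0,0,0,-1],[0,0,0.001,0,0,0,-1]]'|grep -E "pos|contact"
```

```text
position: [627.4, -58.9, 193.2]
contact_force: [-1.6, -1.1, 1.8]
position: [627.3, -59.0, 192.2]
contact_force: [-1.7, -0.0, 1.7]
```

```bash
python3 -m handwheel '[[0,0,0.001,0,0,0,-1],[0,0,0.002,0,0,0,-1]]'|grep -E "pos|contact";python3 -m handwheel '[[0,0,0.001,0,0,0,-1],[0,0,0.001,0,0,0,-1]]'|grep -E "pos|contact"
```

```text
position: [627.1, -59.0, 190.3]
contact_force: [-2.5, -1.0, 1.3]
position: [627.1, -59.0, 189.9]
contact_force: [-3.7, -0.9, 5.0]
```

```bash
python3 -m handwheel '[[0,0,0.001,0,0,0,-1],[0,0,0.001,0,0,0,-1]]'|grep -E "pos|contact"
python3 - <<'E'
from h import *
im,d,W=cloud("scene"); S=saw(W.reshape(-1,3)); S=S[np.isfinite(S).all(1)]
g=S[(abs(S[:,1]+70)<18)&(S[:,2]>160)&(S[:,2]<230)&(S[:,0]>-60)&(S[:,0]<150)]
for x in range(-50,120,10):
    q=g[abs(g[:,0]-x)<4]
    if len(q)>3: print(x,len(q),np.percentile(q[:,2],[10,50,90]).round(1))
E
```

```text
position: [627.1, -59.1, 189.7]
contact_force: [-4.8, 0.4, 7.4]
-30 6 [169.9 170.8 175.2]
-20 7 [177.4 179.4 180.1]
-10 13 [185.8 188.  211.6]
0 108 [189.9 206.7 223.5]
10 42 [191.2 192.8 194.2]
20 41 [191.8 193.9 195.2]
30 54 [192.1 194.  196.2]
40 48 [190.8 192.5 194.2]
50 57 [188.  190.  191.6]
60 64 [183.8 186.6 188.9]
70 56 [180.2 182.3 184.5]
80 72 [173.5 180.6 183.9]
90 67 [161.  166.3 183. ]
100 22 [172.1 181.3 183.7]
110 24 [171.9 182.  184. ]
```

The guard's top is now at z ≈ 194 mm (54 mm above the deck), and the force rises on the stop. One small firm-up push, then straight up and clear.

```bash
python3 -m handwheel '[[0,0,0.001,0,0,0,-1],[0,0,0.001,0,0,0,-1],[0,0,-0.01,0,0,0,-1],[0,0,-0.05,0,0,0,-1],[0,0,-0.1,0,0,0,-1],[0.05,0,-0.12,0,0,0,-1],[0.1,0,-0.12,0,0,0,-1],[0.15,-0.03,-0.12,0,0,0,-1],[0.2,-0.06,-0.12,0,0,0,-1],[0.22,-0.08,-0.12,0,0,0,-1]]'
python3 -m handwheel '[[0.03,-0.03,0,0,0,0,-1],[0.05,-0.08,0,0,0,0,-1],[0.05,-0.08,0,0,0,0,-1],[0.05,-0.08,0,0,0,0,-1],[0.05,-0.08,0,0,0,0,-1]]'
python3 - <<'E'
from h import *
im,d,W=cloud("scene"); S=saw(W.reshape(-1,3)); S=S[np.isfinite(S).all(1)]
f=S[(S[:,2]>172)&(S[:,2]<188)&(S[:,0]>-150)&(S[:,0]<-20)&(S[:,1]>-50)&(S[:,1]<92)&(abs(S[:,1]-35)>20)]
print("fence",len(f),np.percentile(f[:,0],[5,50,95]),np.median(f[:,2]))
g=S[(abs(S[:,1]+70)<18)&(S[:,2]>160)&(S[:,2]<230)]
for x in(-20,-10,0,20,40,60): print(x,np.median(g[abs(g[:,0]-x)<4,2]).round(1))
cv2.imwrite("pics/scene3.png",cv2.resize(im[120:320,170:430],(780,600)))
E
```

```text
clock: 15.55
position: [433.9, -194.0, 309.1]
ee_rot: [-0.129, 0.992, -0.0, 0.002]
contact_force: [-0.1, -0.1, 0.1]
gripper_width: -0.0
grasp_force: 0.0
clock: 16.18
position: [407.9, -282.2, 308.4]
ee_rot: [-0.13, 0.991, -0.0, 0.0]
contact_force: [-0.2, -0.2, -0.5]
gripper_width: 0.1
grasp_force: 0.0
fence 205 [-104.06352646  -97.73201501  -95.25497092] 179.36869252576773
-20 180.1
-10 186.7
0 189.8
20 193.6
40 192.6
60 186.7
```

View pics/scene3.png

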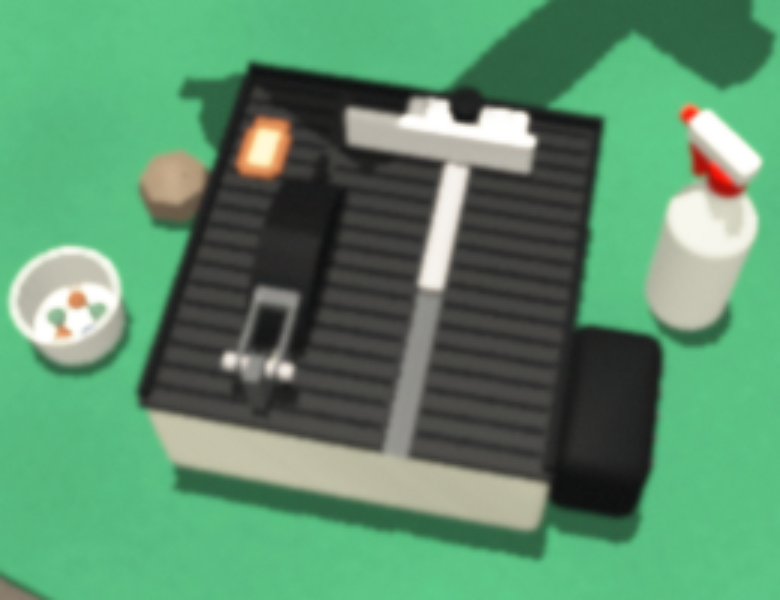

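The guard lies down over the blade at (295,235) in the crop, with the crown at z ≈ 186.7 against 186 nominal. The gauge is against the front rim at (440,135), the slab at (263,147) and the bystanders are where they were, and the hand is clear.

```bash
python3 -c "from bench import job_done; print(job_done())"
```

```text
the job is handed in; nothing more can be done
None
```

The saw is closed up and handed in: in the last images the gauge rests against the front rim, the guard is fully down over the blade, the slab and other items look unmoved, and the hand is clear; the hand-in returned no verdict.

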